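Start the board test on the loaded test fixture

TASK

One of the two board test fixtures has a circuit board lying in its nest. Push that fixture's hinged cover down until it is fully shut, without slamming it, and then press that fixture's round start button all the way in and let it go. Do it all by pushing with the fingertips: lift nothing, leave the board in its nest, leave the empty fixture open and unstarted, and leave the other things on the bench where they are.

Things in the scene. Friction and masses are not known exactly. Their poses are not given: they have to be found in the camera images.
- loaded_fixture: Fixture with the board: grey bench-top box 290 mm deep (its x), 190 mm wide (its y), aluminium deck 76 mm above the bench, fixed. Origin: centre of the underside; x axis from its front (button side, towards the robot) to its back (hinge side), y to its left, z up. The posts and hinge blocks on the deck are no higher than the shut cover's top.
- loaded_cover_hinge (a point): Centre of the loaded fixture's cover hinge: 120 mm behind the fixture's origin, 116 mm above the bench; the axis is the fixture's y axis. The cover is an aluminium frame 160 mm wide, 14 mm thick, its middle plane through the axis, with a clear window, white pusher rods beneath and a black bow handle (70 mm wide, 10 mm bar, 33 mm beyond the front edge).
- loaded_cover (a joint): Cover angle in rad: 0 shut (level), 1.57 upright, grows as it opens; starts at 0.9 to 1.3. Hinged at the back: opening swings the front edge up and away from the robot, and the open cover's outer (upper) face looks up and away from the robot. Stiff friction hinge: it stays at any angle; about 2 to 4 N at the front edge swing it down, and it stops hard when shut.
- loaded_cover_edge (a point): Middle of the cover's front edge on its outer (upper) face: 190 mm from the hinge axis, 7 mm out from the middle plane; the frame's front bar runs 20 mm back from it. Cover shut: 123 mm above the bench, 70 mm before the fixture's origin. Moves with the cover.
- loaded_start_top (a point): Centre of the top of the loaded fixture's start button: round, plain steel, 24 mm diameter, in a black housing on the front right of the deck (122 mm before, 70 mm to the right of the fixture's origin). Pressed straight down.
- loaded_start (a joint): Travel of that start button in m: 0 up, 0.005 fully pressed (takes 5 N); springs back.
- board: Green circuit board, 120 x 100 x 2 mm with parts up to 12 mm high, lying loose between six locating pins in the loaded fixture's nest. Origin: centre of the underside.
- empty_fixture: The other fixture, of the same build, nothing in its nest (brass probe tips showing). Origin and axes as for the loaded one.
- empty_cover_edge (a point): Middle of the front edge of the empty fixture's open cover, as for the loaded one.
- empty_start (a joint): Travel of the empty fixture's start button in m.
- pot: Bystander: small open white pot, 30 mm across, 26 mm high, loose on the front left of the loaded fixture's deck (118 mm before and 66 mm to the left of its origin). Origin: centre of the underside.
- flux_bottle: Bystander: small white bottle, 30 mm across, 85 mm high, standing between the fixtures near their fronts. Origin: centre of the underside.
- screwdriver: Bystander: screwdriver, 170 mm long, lying to the left of the left-hand fixture. Origin: on its middle line, at the bench.
- solder_spool: Bystander: grey solder spool, 50 mm across, 40 mm high, standing between the fixtures, farther back than the bottle. Origin: centre of the underside.
- multimeter: Bystander: hand-held meter 165 x 80 x 43 mm lying on the left of the bench. Origin: centre of the underside.
- next_board: Bystander: another board like the first, lying in a black tray (190 x 150 x 28 mm) on the right of the bench; it stays there.

How it is judged:
By the outcome, as a careful person would: the job done as asked, in the order asked, and still so for the second after the job is handed in, with the robot touching nothing.
It also fails if it takes over 45 s, if anything falls off the work surface, if the arm or the gripper's body presses on something with over 40 N, if the wrist force passes 120 N, or if a joint passes its speed limit or range.

ROBOT

A 6-joint arm with a two-finger parallel gripper is mounted at the origin on the work surface. World frame = base frame: x ahead of the robot, y to its left, z up, the work surface at z = 0. Lengths are in m, angles in rad, forces in N, time in s.
With the tool pointing down it reaches from about 0.35 to 0.975 m from the base axis. Payload 4.9 kg.
Tool frame: the origin (TCP) lies between the finger pads; the fingertips stand 17 mm ahead of it and the grasp point (between the pads) lies 2 mm behind it; z points along the fingers, y is the direction in which the jaws open and shut (so a half turn about z gives the same grasp; the last joint's range is limited). The gripper opens to 85 mm and grips with 20 to 120 N. Pads are 22 mm wide; open, the fingers measure 114 mm over their backs; the gripper's body (76 mm by 85 mm) begins 54 mm behind the grasp point. The pads swing forward as they close: fully open they stand 13 mm farther back than shut.
Start: joints at [-1.45, 0.053, 1.613, -0, 1.476, -0.119], TCP at [0.148, -0.607, 0.248] pointing down, gripper open.
Joint ranges: [-3.01, 3.01], [-1.01, 2.22], [0.06, 2.58], [-1.02, 4.17], [0.09, 2.62], [-3.14, 3.14]. Speed limits (rad/s): [2.57, 2.57, 3.14, 3.14, 3.14, 3.14].

INTERFACE

Orientations are given as a unit quaternion [w, x, y, z].
In Python, from plant import state, grab_frame, camera_model, job_done, find_in, silhouettes, landmark_of gives the robot as it stands.
- The arm moves only by the shell command python3 -m crank 'ROWS'. ROWS is JSON, a list of rows, each an object with "angular": the turn, a rotation vector about the tool's x, y, z each as a share of 5 degrees, from -1 to 1, a list of three; "delta_pos": the shift along the tool's x, y, z each as a share of 3 cm, from -1 to 1, a list of three; "gripper": the opening, from 0 (shut) to 1 (fully open). In form: [{"angular": [ax, ay, az], "delta_pos": [tx, ty, tz], "gripper": gripper}, ...]. A call has 1 to 12 rows; each row shifts and turns the commanded pose from where the row before left it, along the tool's axes as they then stand; what a row does not reach is not made up. A row lasts 1/8 s, in which the tool goes at most 62.5 mm and 10.7 degrees, less where a joint would pass 70% of its speed; a pose out of reach is approached as far as the arm can. A call with a number of a shift or a turn outside -1 to 1 is refused whole. A call with a gripper value outside its range is refused whole. The fingers move at their own pace and stop on an object; the grip force is fixed at half the most. Time passes only in rows, so rows that do not move let the fingers close. It gives the time, the measured TCP pose, the force and the opening at its end, in the units of the state.
- state(): the state, without advancing time (a new reading comes with each control period).
- grab_frame(name): name is "scene" or "top" or "wrist"; returns the picture (420x560x3 uint8, red, green, blue); there is no depth.
- camera_model(name): a dict with "camera_matrix" (3x3 intrinsics, pixels), "rvec" (rotation vector, rad) and "tvec" (3), from world to camera coordinates, as OpenCV has them; the wrist camera has in their place "mount" (4x4, takes a point from camera to tool coordinates, whose origin is the TCP and whose axes are the flange's). Camera axes: x right, y down, z forward; pixel columns grow to the right and rows downward; lengths in m; the calibration is good to about 2 mm. The wrist camera is an equidistant fisheye: a pixel r from the principal point sees the ray r / f radians off the axis. A picture is of the moment at which its call begins: read the wrist's pose just before it. camera_model takes no time and is no camera call.
- job_done(): hands the job in, once; it reports no verdict.
Trained networks look in the newest picture that a camera, given by its name, has taken for a name from the list of things; names that differ only in an ending like _2 or _b are one class to them, and where a whole thing is asked for, a point or a joint stands for the part that bears it (a point fixed in the world has none). Each returns a list of dicts, best first, with "conf" (0 to 1); they miss things now and then, are a little off and sometimes report something else, mostly with a low value. They report only what shows in the picture. A call takes as long as a camera call.
- find_in(camera, target): "bbox" ([left, top, right, bottom] in pixels, round what is visible of it).
- silhouettes(camera, target): "mask" (420x560 bool, what is visible of it) and "bbox" ([left, top, right, bottom] in pixels, round what is visible of it).
- landmark_of(camera, target): "pixel" ([column, row] in pixels: a listed point, or the origin of a listed thing).
The state is a dict: "time": time; "joint_pos": joint angles; "joint_vel": joint speeds; "joint_efforts": joint torques, N m; "tool_pos": TCP position; "tool_rot": TCP orientation; "contact_force": force on the tool from outside, world axes, zero at the start; "ft_torque": the same for the moment, N m; "gripper_width": opening from 0.0 (shut) to 1.0 (fully open).
Only numpy, scipy, OpenCV 4.12 (cv2) and the standard library are available. Lean on these libraries where they do the work, as an engineer would, in place of code of your own. Each camera call takes 0.05 s, during which the arm holds its last target.

## Working session

There is one attempt and no reset: what is moved stays moved. The work goes in short steps, Python scripts to look and compute and a shell command to move; the robot and the scene stay as the last step left them, time stands still between calls to the robot, and variables do not carry over. Pictures are saved under pics/ and viewed, and the job is handed in when it is done.

```bash
mkdir -p pics; ls; python3 - <<'E'
from plant import *
import cv2
s=state();print(s)
for n in ["scene","top","wrist"]:
    im=grab_frame(n);cv2.imwrite(f"pics/a_{n}.png",im[:,:,::-1])
    print(n,camera_model(n))
E
```

```text
pics
{'time': 0.0, 'joint_pos': array([-1.44998892e+00,  5.33830496e-02,  1.61427486e+00, -1.10664854e-05,
        1.47601319e+00, -1.18974746e-01]), 'joint_vel': array([ 1.60368882e-03, -8.49870545e-04,  1.52802174e-03, -6.73143147e-04,
       -9.68764436e-05, -1.89052309e-04]), 'joint_efforts': array([ 1.28288990e-03, -3.93680227e+01, -3.70176494e+01, -3.01775390e-05,
        6.94515111e-03,  4.64667291e-07]), 'tool_pos': array([ 0.14837392, -0.60653162,  0.24705818]), 'tool_rot': array([-1.03922075e-03,  9.92821070e-01,  1.19604526e-01, -6.46013086e-06]), 'contact_force': array([-0.03829262, -0.17027146, -0.25062049]), 'ft_torque': array([ 0.00601756,  0.04446099, -0.01543437]), 'gripper_width': 1.0007810970218702}
scene {'camera_matrix': array([[477.43337631,   0.        , 278.58004237],
       [  0.        , 477.43337631, 205.57083261],
       [  0.        ,   0.        ,   1.        ]]), 'rvec': array([ 0.08114052, -2.98144402,  0.88375598]), 'tvec': array([0.53559552, 0.06419366, 1.58979541])}
top {'camera_matrix': array([[526.8480934 ,   0.        , 274.93768804],
       [  0.        , 526.8480934 , 209.72765932],
       [  0.        ,   0.        ,   1.        ]]), 'rvec': array([ 2.09254964, -2.13185682,  0.19279619]), 'tvec': array([0.02846013, 0.56644176, 1.36593142])}
wrist {'camera_matrix': array([[325.1922621 ,   0.        , 278.91398834],
       [  0.        , 325.1922621 , 211.89732022],
       [  0.        ,   0.        ,   1.        ]]), 'mount': array([[ 6.90140006e-04, -9.45650690e-01, -3.25183481e-01,
         8.41694812e-02],
       [ 9.99999682e-01,  7.82373056e-04, -1.52873182e-04,
         1.11313873e-03],
       [ 3.98979424e-04, -3.25183272e-01,  9.45650930e-01,
        -1.25813740e-01],
       [ 0.00000000e+00,  0.00000000e+00,  0.00000000e+00,
         1.00000000e+00]])}
```

View pics/a_scene.png

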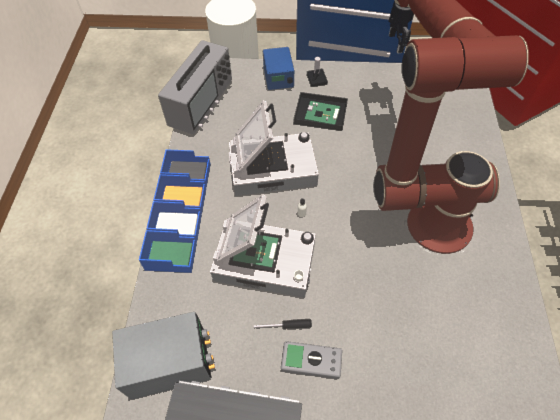

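View pics/a_top.png

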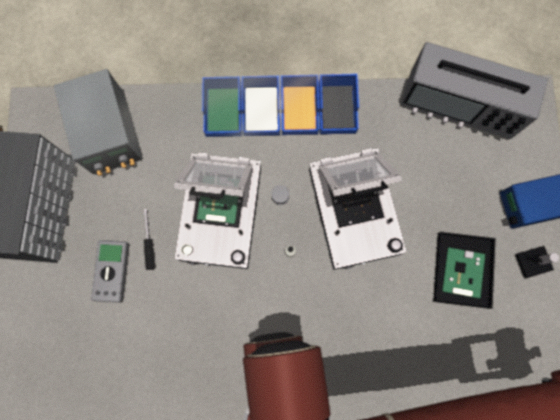

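```bash
cat > h.py <<'E'
import numpy as np,cv2
from plant import *
def ray(cam,px):
    m=camera_model(cam);R=cv2.Rodrigues(m['rvec'])[0];t=m['tvec'];K=m['camera_matrix']
    d=R.T@np.linalg.inv(K)@np.array([px[0],px[1],1.]);return -R.T@t,d/np.linalg.norm(d)
def proj(cam,P):
    m=camera_model(cam);return cv2.projectPoints(np.array(P,float).reshape(-1,3),m['rvec'],m['tvec'],m['camera_matrix'],None)[0].reshape(-1,2)
def atz(cam,px,z):
    c,d=ray(cam,px);return c+d*(z-c[2])/d[2]
def tri(p1,p2,a="scene",b="top"):
    c1,d1=ray(a,p1);c2,d2=ray(b,p2)
    A=np.stack([d1,-d2],1);s=np.linalg.lstsq(A,c2-c1,rcond=None)[0]
    q1,q2=c1+s[0]*d1,c2+s[1]*d2;return (q1+q2)/2,np.linalg.norm(q1-q2)
E
python3 - <<'E'
from h import *
for n in ["loaded_fixture","loaded_cover_hinge","loaded_cover_edge","loaded_start_top","board","empty_fixture","empty_cover_edge","pot","flux_bottle","solder_spool"]:
    for c in ["scene","top"]:
        print(n,c,[(np.round(r['pixel']),round(r['conf'],2)) for r in landmark_of(c,n)][:3])
E
```

```text
loaded_fixture scene [(array([262., 262.]), 0.66), (array([267., 119.]), 0.34)]
loaded_fixture top [(array([220., 215.]), 0.78), (array([278., 194.]), 0.57)]
loaded_cover_hinge scene [(array([222., 242.]), 0.67)]
loaded_cover_hinge top [(array([222., 159.]), 0.86)]
loaded_cover_edge scene [(array([260., 215.]), 0.76)]
loaded_cover_edge top [(array([208., 187.]), 0.96)]
loaded_start_top scene [(array([308., 236.]), 0.48)]
loaded_start_top top [(array([238., 255.]), 0.43)]
board scene [(array([255., 247.]), 0.64)]
board top [(array([221., 197.]), 0.92), (array([367., 184.]), 0.5)]
empty_fixture scene [(array([269., 171.]), 0.63), (array([296., 276.]), 0.58), (array([256., 217.]), 0.22)]
empty_fixture top [(array([352., 212.]), 0.57)]
empty_cover_edge scene [(array([268., 116.]), 0.87)]
empty_cover_edge top [(array([366., 182.]), 0.79)]
pot scene [(array([296., 274.]), 0.67), (array([255., 217.]), 0.63)]
pot top [(array([187., 251.]), 0.65)]
flux_bottle scene [(array([302., 213.]), 0.48)]
flux_bottle top [(array([288., 253.]), 0.43)]
solder_spool scene []
solder_spool top [(array([290., 252.]), 0.66), (array([280., 200.]), 0.64)]
```

The left-hand fixture is the loaded one: it has a green board around scene (255,250) and top (217,208), and its pot is at top (187,250). The empty fixture has a dark nest. I'll zoom in to fit the pose.

```bash
python3 - <<'E'
import cv2
a=cv2.imread("pics/a_top.png")[140:280,165:305];cv2.imwrite("pics/b_top.png",cv2.resize(a,None,fx=4.2,fy=4.2,interpolation=cv2.INTER_CUBIC))
a=cv2.imread("pics/a_scene.png")[190:300,200:330];cv2.imwrite("pics/b_scene.png",cv2.resize(a,None,fx=5,fy=5,interpolation=cv2.INTER_CUBIC))
E
```

```text
(no output)
```

View pics/b_top.png

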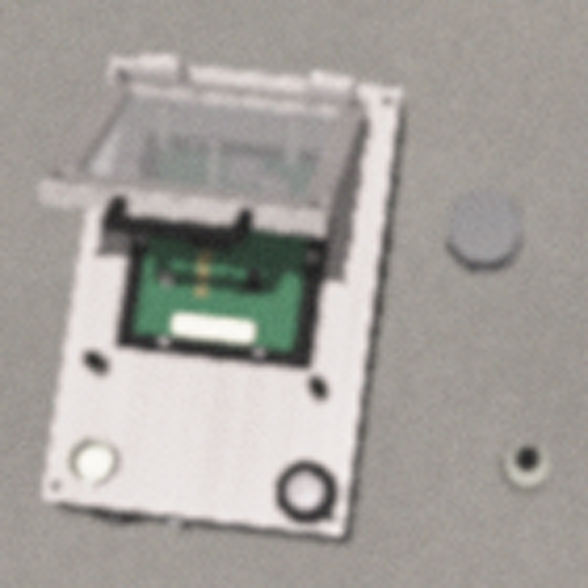

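View pics/b_scene.png

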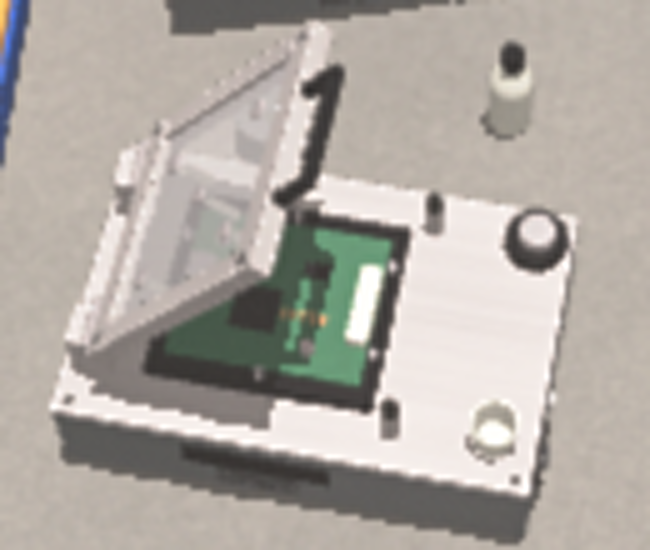

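```bash
cat > fit.py <<'E'
from h import *
from scipy.optimize import least_squares
T=lambda u,v:(165+u/4.2,140+v/4.2); S=lambda u,v:(200+u/5,190+v/5)
L=[("top",T(44,499),(-.145,.095,.076)),("top",T(342,537),(-.145,-.095,.076)),("top",T(404,92),(.145,-.095,.076)),("top",T(112,58),(.145,.095,.076)),
("scene",S(530,495),(-.145,.095,.076)),("scene",S(577,215),(-.145,-.095,.076)),("scene",S(53,412),(.145,.095,.076))]
def W(p,q):
    c,s=np.cos(p[2]),np.sin(p[2]);return np.array([p[0]+c*q[0]-s*q[1],p[1]+s*q[0]+c*q[1],q[2]])
def cov(th,r,y,n):
    return (.12-r*np.cos(th)+n*np.sin(th),y,.116+r*np.sin(th)+n*np.cos(th))
def f(p):
    o=[]
    for c,px,q in L: o+=list(proj(c,W(p,q))[0]-px)
    return o
if __name__=="__main__":
    r=least_squares(f,[.7,.15,0],loss='soft_l1');print(r.x,np.round(np.reshape(f(r.x),(-1,2)),1).tolist())
    p=r.x;np.save("pose.npy",p)
    print("button",W(p,(-.122,-.07,.1)),"pred top",proj("top",W(p,(-.122,-.07,.095))),T(306,491),proj("scene",W(p,(-.122,-.07,.095))),S(537,227))
    print("hinge px",proj("top",W(p,(.12,0,.116))),proj("scene",W(p,(.12,0,.116))))
    print("btn tri",tri(S(540,224),T(306,491)))
    e,er=tri((260,215),(208,187));print("edge tri",e,er)
    # theta from outer edge landmarks & corners
    def g(t):
        o=[]
        for c,px in (("top",(208,187)),("scene",(260,215))): o+=list(proj(c,W(p,cov(t[0],.19,0,.007)))[0]-px)
        return o
    t=least_squares(g,[1.1]);print("theta",t.x,g(t.x), W(p,cov(t.x[0],.19,0,.007)))
E
python3 fit.py
```

```text
[ 0.56739339  0.16841281 -0.14070159] [[-0.9, -0.0], [-0.0, -0.2], [-0.5, -0.7], [-0.1, -0.6], [0.5, -0.6], [1.3, -0.2], [0.1, -1.4]]
button [0.43678237 0.11621358 0.1       ] pred top [[237.46969628 256.98291036]] (237.85714285714283, 256.9047619047619) [[308.33360741 235.42367685]] (307.4, 235.4)
hinge px [[223.06803496 161.85203875]] [[225.5648088  238.56966867]]
btn tri (array([0.43735653, 0.11499196, 0.0963879 ]), np.float64(0.0010977983773817256))
edge tri [0.57481207 0.16705628 0.28554824] 0.00457908186432196
theta [0.92658156] [np.float64(0.7756052464272898), np.float64(0.6878216494392859), np.float64(-2.0114015271586823), np.float64(2.210599458437173)] [0.57876841 0.16680168 0.2721226 ]
```

The fixture pose fits to about 1 px, with the button triangulating to z≈0.096 and the cover at about 0.93–1.0 rad. Next I raise the tool, align it with the fixture's yaw and shut the gripper.

```bash
cat > go.py <<'E'
from h import *
from scipy.spatial.transform import Rotation as Ro
import sys
from fit import W,cov
def Rt(s):
    w,x,y,z=s['tool_rot'];return Ro.from_quat([x,y,z,w]).as_matrix()
def units(tip,s=None,tiplen=.017):
    s=s or state();R=Rt(s);t=np.array(s['tool_pos'])+R[:,2]*tiplen
    return np.round(R.T@(np.array(tip)-t)/.03,2)
def loc(P):
    p=np.load("pose.npy");d=np.array(P)-[p[0],p[1],0];c,s=np.cos(p[2]),np.sin(p[2])
    return np.array([c*d[0]+s*d[1],-s*d[0]+c*d[1],d[2]])
E
python3 -m crank '[{"angular":[0,0,1],"delta_pos":[0,0,-1],"gripper":0},{"angular":[0,0,1],"delta_pos":[0,0,-1],"gripper":0},{"angular":[0,0,1],"delta_pos":[0,0,-1],"gripper":0},{"angular":[0,0,1],"delta_pos":[0,0,-1],"gripper":0},{"angular":[0,0,0.36],"delta_pos":[0,0,-1],"gripper":0},{"angular":[0,0,0],"delta_pos":[0,0,0],"gripper":0}]'
python3 - <<'E'
from go import *
p=np.load("pose.npy");s=state();R=Rt(s);print(R.round(3))
q=cov(1.0,.18,0,.007);q=(q[0]+.05,0,.36)
print(W(p,q),units(W(p,q)))
E
```

```text
time: 1.9
tool_pos: [0.1486, -0.608, 0.4019]
tool_rot: [0.003, 0.998, -0.07, 0.001]
contact_force: [-0.6, -1.4, -0.4]
gripper_width: 0.0
[[ 0.99  -0.14   0.001]
 [-0.14  -0.99  -0.006]
 [ 0.002  0.006 -1.   ]]
[0.64525218 0.15738509 0.36      ] [ 12.82 -27.58   0.69]
```

```bash

python3 -m crank '[{"angular":[0,0,0],"delta_pos":[0.46,-0.98,0],"gripper":0},{"angular":[0,0,0],"delta_pos":[0.46,-0.98,0],"gripper":0},{"angular":[0,0,0],"delta_pos":[0.46,-0.98,0],"gripper":0},{"angular":[0,0,0],"delta_pos":[0.46,-0.98,0],"gripper":0},{"angular":[0,0,0],"delta_pos":[0.46,-0.98,0],"gripper":0},{"angular":[0,0,0],"delta_pos":[0.46,-0.98,0],"gripper":0},{"angular":[0,0,0],"delta_pos":[0.46,-0.98,0],"gripper":0},{"angular":[0,0,0],"delta_pos":[0.46,-0.98,0],"gripper":0},{"angular":[0,0,0],"delta_pos":[0.46,-0.98,0],"gripper":0},{"angular":[0,0,0],"delta_pos":[0.46,-0.98,0],"gripper":0},{"angular":[0,0,0],"delta_pos":[0.46,-0.98,0],"gripper":0},{"angular":[0,0,0],"delta_pos":[0.46,-0.98,0],"gripper":0}]'
python3 -m crank '[{"angular":[0,0,0],"delta_pos":[0.46,-0.98,0],"gripper":0},{"angular":[0,0,0],"delta_pos":[0.46,-0.98,0],"gripper":0},{"angular":[0,0,0],"delta_pos":[0.46,-0.98,0],"gripper":0},{"angular":[0,0,0],"delta_pos":[0.46,-0.98,0],"gripper":0},{"angular":[0,0,0],"delta_pos":[0.46,-0.98,0],"gripper":0},{"angular":[0,0,0],"delta_pos":[0.46,-0.98,0],"gripper":0},{"angular":[0,0,0],"delta_pos":[0.46,-0.98,0],"gripper":0},{"angular":[0,0,0],"delta_pos":[0.46,-0.98,0],"gripper":0},{"angular":[0,0,0],"delta_pos":[0.46,-0.98,0],"gripper":0},{"angular":[0,0,0],"delta_pos":[0.46,-0.98,0],"gripper":0},{"angular":[0,0,0],"delta_pos":[0.46,-0.98,0],"gripper":0},{"angular":[0,0,0],"delta_pos":[0.46,-0.98,0],"gripper":0}]'
python3 -m crank '[{"angular":[0,0,0],"delta_pos":[0.46,-0.98,0],"gripper":0},{"angular":[0,0,0],"delta_pos":[0.46,-0.98,0],"gripper":0},{"angular":[0,0,0],"delta_pos":[0.46,-0.98,0],"gripper":0},{"angular":[0,0,0],"delta_pos":[0.46,-0.98,0],"gripper":0},{"angular":[0,0,0],"delta_pos":[0,0,0],"gripper":0}]'
python3 - <<'E'
from go import *
p=np.load("pose.npy");s=state()
q=cov(1.0,.18,0,.007);q=(q[0]+.05,0,.36)
print(s['joint_pos'].round(2),units(W(p,q)))
for n in ["wrist","top","scene"]:
    cv2.imwrite(f"pics/c_{n}.png",grab_frame(n)[:,:,::-1])
for c in ["wrist","scene"]: print([(r['pixel'],r['conf']) for r in landmark_of(c,"loaded_cover_edge")])
E
```

```text
time: 3.4
tool_pos: [0.3621, -0.2798, 0.3963]
tool_rot: [-0.001, 0.998, -0.07, -0.001]
contact_force: [1.7, -0.8, 0.2]
gripper_width: -0.001
time: 4.9
tool_pos: [0.5754, 0.0461, 0.3961]
tool_rot: [0.0, 0.998, -0.07, -0.001]
contact_force: [0.1, -0.6, 0.8]
gripper_width: 0.002
time: 5.52
tool_pos: [0.6465, 0.1552, 0.3952]
tool_rot: [0.0, 0.998, -0.069, -0.002]
contact_force: [0.1, 0.1, -0.9]
gripper_width: -0.001
[0.12 0.1  1.32 0.   1.72 1.83] [-0.05 -0.07  0.61]
[([271.3, 278.8], 0.93), ([320.7, 291.6], 0.48)]
[([255.6, 215.7], 0.63)]
```

View pics/c_wrist.png

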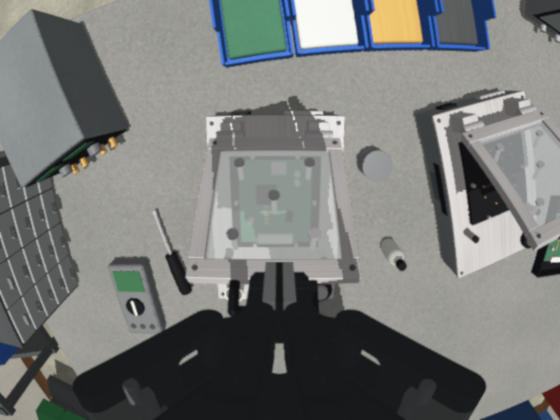

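View pics/c_scene.png

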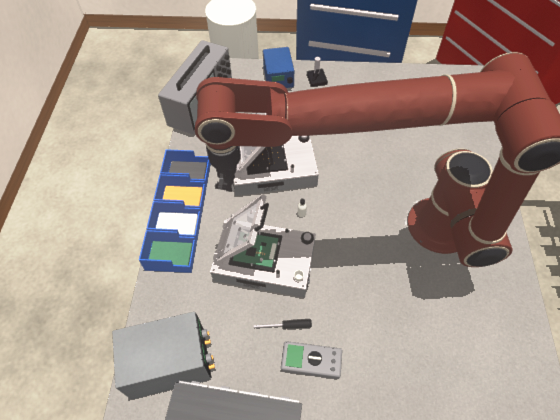

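The wrist view shows the shut fingers at about (280,275) and the cover's front bar from (192,268) to (357,268). I'll use those corners to refine the cover angle.

```bash
cat >> go.py <<'E'
def wproj(P,s):
    m=camera_model("wrist");M=np.array(m['mount']);K=m['camera_matrix'];R=Rt(s)
    tool=R.T@(np.array(P)-s['tool_pos']);c=M[:3,:3].T@(tool-M[:3,3])
    r=np.hypot(c[0],c[1]);a=np.arctan2(r,c[2]);return K[:2,2]+K[0,0]*a*c[:2]/r
E
python3 - <<'E'
from go import *
import cv2
p=np.load("pose.npy");s=state()
for th in (.9,.95,1,1.05,1.1):
    print(th,[wproj(W(p,cov(th,r,y,.007)),s).round(0) for r,y in ((.19,.08),(.19,-.08),(.19,0),(.17,0))])
    print("  scene",[proj("scene",W(p,cov(th,r,y,.007)))[0].round(0) for r,y in ((.19,.08),(.19,-.08))])
print([wproj(W(p,q),s).round(0) for q in ((.145,.095,.076),(.145,-.095,.076))], wproj(s['tool_pos']+Rt(s)[:,2]*.017,s))
a=cv2.imread("pics/c_wrist.png")[100:320,170:390];cv2.imwrite("pics/d.png",cv2.resize(a,None,fx=2.7,fy=2.7,interpolation=cv2.INTER_CUBIC))
E
```

```text
0.9 [array([188., 282.]), array([359., 283.]), array([273., 284.]), array([273., 264.])]
  scene [array([253., 243.]), array([266., 194.])]
0.95 [array([186., 278.]), array([361., 278.]), array([273., 280.]), array([273., 260.])]
  scene [array([250., 242.]), array([263., 193.])]
1 [array([183., 273.]), array([364., 273.]), array([273., 275.]), array([273., 255.])]
  scene [array([247., 241.]), array([260., 191.])]
1.05 [array([180., 267.]), array([366., 268.]), array([273., 269.]), array([273., 249.])]
  scene [array([243., 239.]), array([257., 190.])]
1.1 [array([178., 261.]), array([368., 261.]), array([273., 262.]), array([273., 243.])]
  scene [array([240., 238.]), array([254., 188.])]
[array([206., 120.]), array([344., 120.])] [277.05231595 277.9950415 ]
```

View pics/d.png

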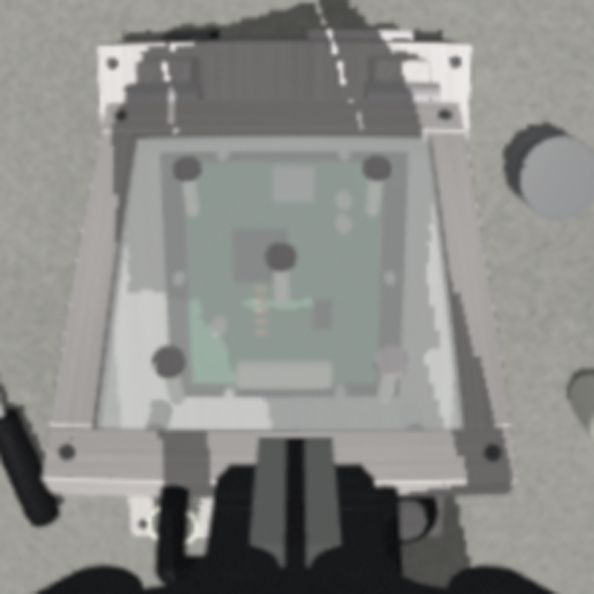

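θ≈0.93 in the wrist view, agreeing with the first fit. Next is the waypoint plan for pushing along the arc, with the contact corner at r=0.18.

```bash
python3 - <<'E'
from go import *
p=np.load("pose.npy");s=state()
prev=None
for th in (1.02,.93,.85,.75,.65,.55,.45,.35,.25,.18,.12,.08,.05,.03,.015,0):
    c=cov(th,.18,0,.007);t=W(p,(c[0]+.011,0,c[2]))
    u=units(t,s);print(th,t.round(3),u, None if prev is None else (u-prev).round(2)); prev=u
E
```

```text
1.02 [0.61  0.162 0.273] [-1.24 -0.14  3.6 ] None
0.93 [0.596 0.164 0.264] [-1.7  -0.14  3.89] [-0.46  0.    0.29]
0.85 [0.585 0.166 0.256] [-2.09 -0.14  4.18] [-0.39  0.    0.29]
0.75 [0.571 0.168 0.244] [-2.53 -0.14  4.58] [-0.44  0.    0.4 ]
0.65 [0.559 0.17  0.231] [-2.94 -0.14  5.02] [-0.41  0.    0.44]
0.55 [0.549 0.171 0.216] [-3.29 -0.14  5.5 ] [-0.35  0.    0.48]
0.45 [0.54  0.172 0.201] [-3.6  -0.14  6.02] [-0.31  0.    0.52]
0.35 [0.532 0.173 0.184] [-3.86 -0.14  6.56] [-0.26  0.    0.54]
0.25 [0.526 0.174 0.167] [-4.06 -0.14  7.13] [-0.2   0.    0.57]
0.18 [0.523 0.175 0.155] [-4.16 -0.14  7.53] [-0.1  0.   0.4]
0.12 [0.521 0.175 0.144] [-4.23 -0.14  7.89] [-0.07  0.    0.36]
0.08 [0.52  0.175 0.137] [-4.26 -0.14  8.13] [-0.03  0.    0.24]
0.05 [0.519 0.175 0.132] [-4.28 -0.14  8.3 ] [-0.02  0.    0.17]
0.03 [0.519 0.175 0.128] [-4.29 -0.14  8.42] [-0.01  0.    0.12]
0.015 [0.519 0.175 0.126] [-4.3  -0.14  8.51] [-0.01  0.    0.09]
0 [0.519 0.175 0.123] [-4.3  -0.14  8.6 ] [0.   0.   0.09]
```

```bash

python3 -m crank '[{"angular":[0,0,0],"delta_pos":[0,-0.14,0.9],"gripper":0},{"angular":[0,0,0],"delta_pos":[0,0,0.9],"gripper":0},{"angular":[0,0,0],"delta_pos":[0,0,0.9],"gripper":0},{"angular":[0,0,0],"delta_pos":[0,0,0.9],"gripper":0},{"angular":[0,0,0],"delta_pos":[-0.6,0,0],"gripper":0},{"angular":[0,0,0],"delta_pos":[-0.64,0,0],"gripper":0},{"angular":[0,0,0],"delta_pos":[0,0,0],"gripper":0}]'
python3 - <<'E'
from go import *
s=state();print(loc(s['tool_pos']+Rt(s)[:,2]*.017))
for n in ["wrist","scene"]:
    cv2.imwrite(f"pics/e_{n}.png",grab_frame(n)[:,:,::-1])
E
```

```text
time: 6.65
tool_pos: [0.6095, 0.1627, 0.2909]
tool_rot: [-0.0, 0.998, -0.07, 0.0]
contact_force: [0.3, -0.2, 0.2]
gripper_width: -0.0
[4.24764047e-02 2.55757650e-04 2.73861154e-01]
```

View pics/e_wrist.png

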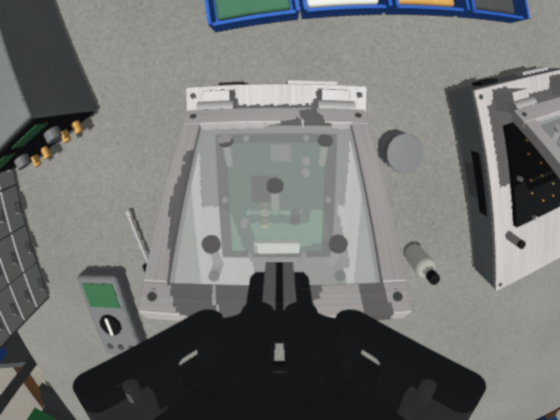

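```bash

python3 -m crank '[{"angular":[0,0,0],"delta_pos":[-0.23,0,0.15],"gripper":0},{"angular":[0,0,0],"delta_pos":[-0.23,0,0.15],"gripper":0},{"angular":[0,0,0],"delta_pos":[-0.2,0,0.15],"gripper":0},{"angular":[0,0,0],"delta_pos":[-0.2,0,0.15],"gripper":0},{"angular":[0,0,0],"delta_pos":[0,0,0],"gripper":0}]'
python3 - <<'E'
from go import *
s=state();print(loc(s['tool_pos']+Rt(s)[:,2]*.017),cov(.85,.18,0,.007))
for n in ["wrist","scene"]:
    cv2.imwrite(f"pics/f_{n}.png",grab_frame(n)[:,:,::-1])
E
```

```text
time: 7.38
tool_pos: [0.5838, 0.1669, 0.2716]
tool_rot: [-0.0, 0.998, -0.07, -0.001]
contact_force: [1.0, 0.6, 0.5]
gripper_width: -0.0
[0.01638526 0.00084116 0.25462961] (np.float64(0.006461996576685248), 0, np.float64(0.2558503549464476))
```

View pics/f_wrist.png

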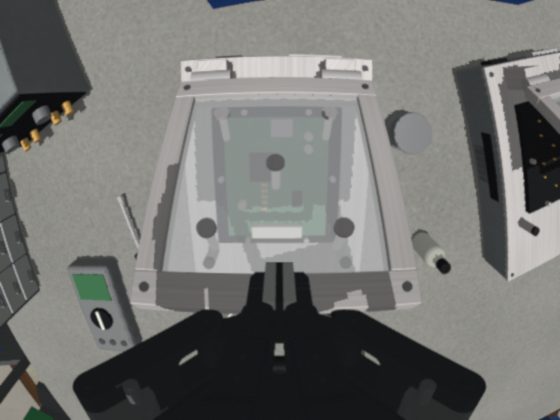

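The fingers are over the front bar at about (280,285), with contact only just beginning at ~1 N. I'll continue along the arc.

```bash

python3 -m crank '[{"angular":[0,0,0],"delta_pos":[-0.22,0,0.2],"gripper":0},{"angular":[0,0,0],"delta_pos":[-0.22,0,0.2],"gripper":0},{"angular":[0,0,0],"delta_pos":[-0.2,0,0.22],"gripper":0},{"angular":[0,0,0],"delta_pos":[-0.2,0,0.22],"gripper":0}]'
python3 - <<'E'
from go import *
s=state();print(loc(s['tool_pos']+Rt(s)[:,2]*.017),cov(.65,.18,0,.007))
for n in ["wrist","scene"]:
    cv2.imwrite(f"pics/g_{n}.png",grab_frame(n)[:,:,::-1])
E
```

```text
time: 7.98
tool_pos: [0.5592, 0.1704, 0.2466]
tool_rot: [-0.0, 0.998, -0.07, -0.0]
contact_force: [1.5, 0.4, 1.7]
gripper_width: 0.001
[-0.0084024   0.00084596  0.22959615] (np.float64(-0.01905877889867777), 0, np.float64(0.23050613962233052))
```

View pics/g_wrist.png

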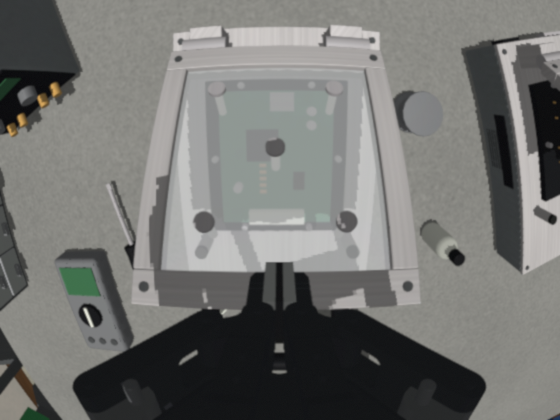

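```bash
python3 - <<'E'
from go import *
p=np.load("pose.npy");s=state()
for th in (.65,.7,.75,.8,.85,.93):
    print(th,[wproj(W(p,cov(th,r,y,.007)),s).round(0) for r,y in ((.19,.08),(.19,-.08),(.19,0),(.17,0))])
E
```

```text
0.65 [array([133., 308.]), array([424., 309.]), array([279., 315.]), array([279., 277.])]
0.7 [array([125., 306.]), array([432., 307.]), array([279., 314.]), array([279., 274.])]
0.75 [array([117., 303.]), array([440., 304.]), array([279., 312.]), array([279., 270.])]
0.8 [array([108., 299.]), array([449., 299.]), array([279., 308.]), array([279., 264.])]
0.85 [array([ 99., 293.]), array([458., 294.]), array([279., 303.]), array([279., 257.])]
0.93 [array([ 82., 280.]), array([475., 280.]), array([278., 290.]), array([279., 241.])]
```

The cover is moving with the tool: its corners at (133,305) and (420,305) give θ≈0.64. I'll continue, slowing down near the end.

```bash

python3 -m crank '[{"angular":[0,0,0],"delta_pos":[-0.18,0,0.24],"gripper":0},{"angular":[0,0,0],"delta_pos":[-0.17,0,0.24],"gripper":0},{"angular":[0,0,0],"delta_pos":[-0.16,0,0.26],"gripper":0},{"angular":[0,0,0],"delta_pos":[-0.15,0,0.26],"gripper":0},{"angular":[0,0,0],"delta_pos":[-0.13,0,0.27],"gripper":0},{"angular":[0,0,0],"delta_pos":[-0.13,0,0.27],"gripper":0},{"angular":[0,0,0],"delta_pos":[-0.1,0,0.28],"gripper":0},{"angular":[0,0,0],"delta_pos":[-0.1,0,0.28],"gripper":0}]'
python3 - <<'E'
from go import *
s=state();t=loc(s['tool_pos']+Rt(s)[:,2]*.017);print(t,cov(.25,.18,0,.007))
cv2.imwrite(f"pics/h_wrist.png",grab_frame("wrist")[:,:,::-1])
p=np.load("pose.npy")
for th in (.15,.2,.25,.3):
    print(th,[wproj(W(p,cov(th,r,y,.007)),s).round(0) for r,y in ((.19,.08),(.19,-.08),(.19,0),(.17,0))])
E
```

```text
time: 9.07
tool_pos: [0.5264, 0.175, 0.1835]
tool_rot: [0.0, 0.998, -0.07, 0.0]
contact_force: [1.4, -0.8, 1.1]
gripper_width: -0.001
[-0.04152192  0.00074188  0.16647874] (np.float64(-0.05267240819313438), 0, np.float64(0.16731509961778865))
0.15 [array([149., 297.]), array([408., 297.]), array([279., 302.]), array([279., 270.])]
0.2 [array([143., 303.]), array([414., 303.]), array([279., 308.]), array([279., 275.])]
0.25 [array([137., 308.]), array([420., 308.]), array([279., 315.]), array([279., 279.])]
0.3 [array([130., 313.]), array([427., 313.]), array([278., 321.]), array([278., 283.])]
```

View pics/h_wrist.png

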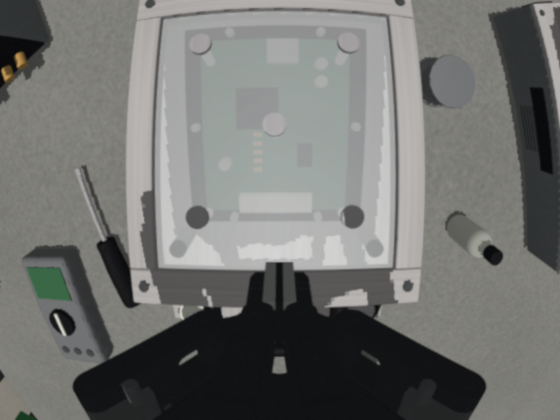

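```bash

python3 -m crank '[{"angular":[0,0,0],"delta_pos":[-0.06,0,0.2],"gripper":0},{"angular":[0,0,0],"delta_pos":[-0.05,0,0.2],"gripper":0},{"angular":[0,0,0],"delta_pos":[-0.04,0,0.18],"gripper":0},{"angular":[0,0,0],"delta_pos":[-0.03,0,0.15],"gripper":0},{"angular":[0,0,0],"delta_pos":[-0.03,0,0.13],"gripper":0},{"angular":[0,0,0],"delta_pos":[-0.02,0,0.1],"gripper":0},{"angular":[0,0,0],"delta_pos":[-0.01,0,0.08],"gripper":0},{"angular":[0,0,0],"delta_pos":[0,0,0.08],"gripper":0},{"angular":[0,0,0],"delta_pos":[0,0,0.07],"gripper":0}]'
python3 -c "
from go import *
s=state();print(loc(s['tool_pos']+Rt(s)[:,2]*.017),s['contact_force'])"
python3 -m crank '[{"angular":[0,0,0],"delta_pos":[0,0,0.06],"gripper":0},{"angular":[0,0,0],"delta_pos":[0,0,0.06],"gripper":0}]'
python3 -m crank '[{"angular":[0,0,0],"delta_pos":[0,0,0.06],"gripper":0},{"angular":[0,0,0],"delta_pos":[0,0,0],"gripper":0}]'
```

```text
time: 10.25
tool_pos: [0.5191, 0.1762, 0.1482]
tool_rot: [-0.0, 0.998, -0.07, -0.0]
contact_force: [0.1, 1.2, 0.3]
gripper_width: -0.0
[-0.04894194  0.00089165  0.13118952] [0.06141038 1.18804524 0.30000574]
time: 10.5
tool_pos: [0.519, 0.1761, 0.1445]
tool_rot: [-0.0, 0.998, -0.07, -0.0]
contact_force: [-1.7, 0.0, 1.9]
gripper_width: -0.001
time: 10.75
tool_pos: [0.5193, 0.1759, 0.1427]
tool_rot: [0.0, 0.998, -0.07, -0.0]
contact_force: [-0.9, 0.2, 0.1]
gripper_width: -0.002
```

```bash

python3 -m crank '[{"angular":[0,0,0],"delta_pos":[0,0,0.05],"gripper":0},{"angular":[0,0,0],"delta_pos":[0,0,0],"gripper":0}]'
python3 -m crank '[{"angular":[0,0,0],"delta_pos":[0,0,0.05],"gripper":0},{"angular":[0,0,0],"delta_pos":[0,0,0],"gripper":0}]'
python3 -m crank '[{"angular":[0,0,0],"delta_pos":[0,0,0.05],"gripper":0},{"angular":[0,0,0],"delta_pos":[0,0,0],"gripper":0}]'
```

```text
time: 11.0
tool_pos: [0.5193, 0.176, 0.1414]
tool_rot: [0.0, 0.998, -0.07, 0.0]
contact_force: [-0.0, -0.5, 0.1]
gripper_width: 0.002
time: 11.25
tool_pos: [0.5194, 0.176, 0.1401]
tool_rot: [-0.0, 0.998, -0.07, 0.0]
contact_force: [0.1, -0.1, 1.0]
gripper_width: 0.002
time: 11.5
tool_pos: [0.5195, 0.1761, 0.14]
tool_rot: [0.0, 0.998, -0.07, -0.0]
contact_force: [-3.4, -1.2, 7.6]
gripper_width: -0.0
```

```bash

python3 -m crank '[{"angular":[0,0,0],"delta_pos":[0,0,0.05],"gripper":0},{"angular":[0,0,0],"delta_pos":[0,0,0],"gripper":0}]'
python3 -m crank '[{"angular":[0,0,0],"delta_pos":[0,0,0.04],"gripper":0},{"angular":[0,0,0],"delta_pos":[0,0,0],"gripper":0}]'
python3 -m crank '[{"angular":[0,0,0],"delta_pos":[0,0,-0.4],"gripper":0},{"angular":[0,0,0],"delta_pos":[0,0,-1],"gripper":0},{"angular":[0,0,0],"delta_pos":[0,0,-1],"gripper":0},{"angular":[0,0,0],"delta_pos":[0,0,0],"gripper":0}]'
python3 - <<'E'
from go import *
p=np.load("pose.npy");s=state()
for n in ["wrist","scene","top"]:
    cv2.imwrite(f"pics/i_{n}.png",grab_frame(n)[:,:,::-1])
for th in (0,.03,.06): print(th,[wproj(W(p,cov(th,.19,y,.007)),s).round(1) for y in (.08,-.08)],proj("scene",[W(p,cov(th,.19,y,.007)) for y in (.08,-.08)]).round(1).tolist())
print([(r['pixel'],r['conf']) for r in landmark_of("scene","loaded_start_top")],[(r['pixel'],r['conf']) for r in landmark_of("wrist","loaded_start_top")])
print(proj("scene",W(p,(-.122,-.07,.096))),wproj(W(p,(-.122,-.07,.096)),s))
print("to above button",units(W(p,(-.122,-.07,.13))))
a=cv2.imread("pics/i_scene.png")[190:300,200:330];cv2.imwrite("pics/j_scene.png",cv2.resize(a,None,fx=5,fy=5,interpolation=cv2.INTER_CUBIC))
E
```

```text
time: 11.75
tool_pos: [0.5195, 0.1761, 0.1399]
tool_rot: [0.0, 0.998, -0.07, -0.0]
contact_force: [-6.8, -0.9, 14.0]
gripper_width: -0.002
time: 12.0
tool_pos: [0.5196, 0.1761, 0.1398]
tool_rot: [0.0, 0.998, -0.07, -0.0]
contact_force: [-10.7, -2.9, 19.0]
gripper_width: 0.002
time: 12.5
tool_pos: [0.521, 0.1764, 0.2108]
tool_rot: [-0.001, 0.998, -0.07, 0.003]
contact_force: [0.1, 0.2, -0.3]
gripper_width: 0.001
0 [array([174.5, 254.8]), array([385. , 255.1])] [[282.2, 272.4], [292.4, 225.3]]
0.03 [array([172.3, 257.7]), array([387.2, 258.1])] [[282.0, 271.5], [292.3, 224.3]]
0.06 [array([169.9, 260.6]), array([389.6, 261. ])] [[281.9, 270.6], [292.2, 223.3]]
[([255.4, 218.5], 0.51), ([309.0, 235.9], 0.5)] [([355.4, 290.5], 0.64)]
[[308.34581438 235.26311927]] [357.86398205 293.93952027]
to above button [-2.41  2.35  1.97]
```

View pics/i_wrist.png

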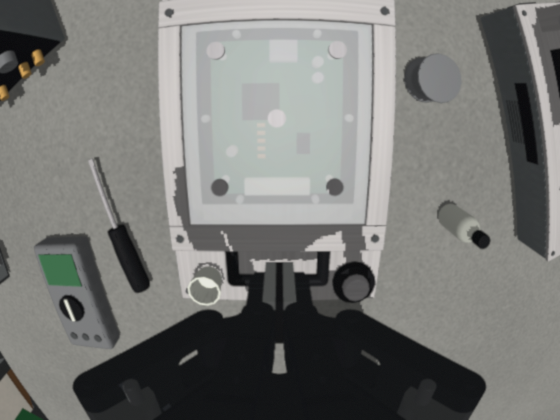

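View pics/j_scene.png

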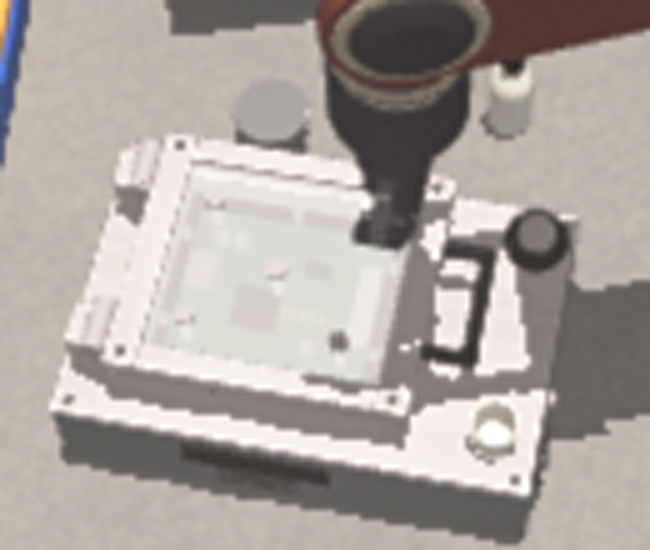

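The cover is shut: in the scene view the frame lies level, the front edge is at the predicted (287,249) and the tip stopped at z=0.123. The board and pot are in place, and the button is at wrist (355,288), close to the prediction. Now to move over it.

```bash

python3 -m crank '[{"angular":[0,0,0],"delta_pos":[-0.8,0.78,0],"gripper":0},{"angular":[0,0,0],"delta_pos":[-0.8,0.78,0],"gripper":0},{"angular":[0,0,0],"delta_pos":[-0.81,0.79,0],"gripper":0},{"angular":[0,0,0],"delta_pos":[0,0,0.7],"gripper":0},{"angular":[0,0,0],"delta_pos":[0,0,0.7],"gripper":0},{"angular":[0,0,0],"delta_pos":[0,0,0.5],"gripper":0},{"angular":[0,0,0],"delta_pos":[0,0,0],"gripper":0}]'
python3 - <<'E'
from go import *
p=np.load("pose.npy");s=state()
for n in ["wrist","scene","top"]:
    cv2.imwrite(f"pics/k_{n}.png",grab_frame(n)[:,:,::-1])
print(loc(s['tool_pos']+Rt(s)[:,2]*.017),units(W(p,(-.122,-.07,.1))),s['contact_force'])
a=cv2.imread("pics/k_wrist.png")[200:330,200:360];cv2.imwrite("pics/l_wrist.png",cv2.resize(a,None,fx=4,fy=4,interpolation=cv2.INTER_CUBIC))
a=cv2.imread("pics/k_scene.png")[190:300,200:330];cv2.imwrite("pics/l_scene.png",cv2.resize(a,None,fx=5,fy=5,interpolation=cv2.INTER_CUBIC))
E
```

```text
time: 13.62
tool_pos: [0.4366, 0.1163, 0.1487]
tool_rot: [0.0, 0.998, -0.07, -0.002]
contact_force: [-0.3, 0.1, -1.2]
gripper_width: 0.002
[-0.12228348 -0.069992    0.13173813] [-0.05  0.02  1.15] [-0.34765323  0.12654856 -1.24119737]
```

View pics/l_wrist.png

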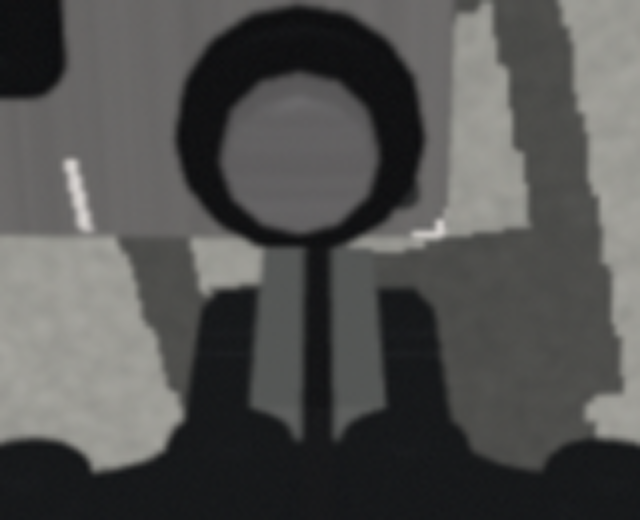

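View pics/l_scene.png

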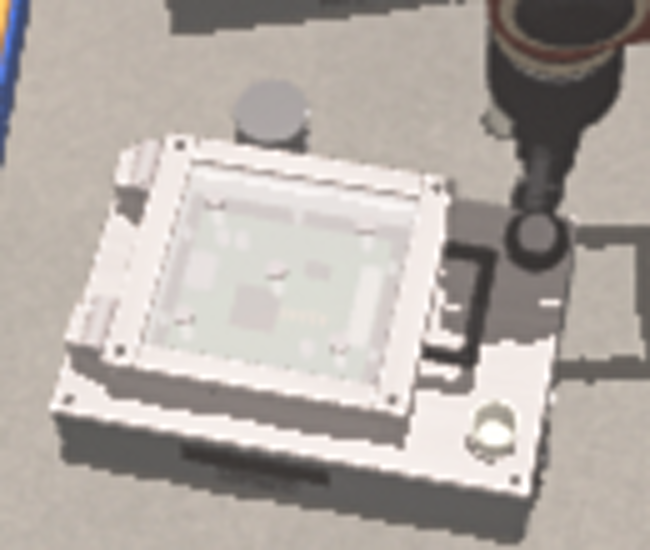

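```bash
python3 - <<'E'
from go import *
p=np.load("pose.npy");s=state()
R=Rt(s)
print(wproj(W(p,(-.122,-.07,.096)),s),wproj(W(p,(-.117,-.07,.096)),s),wproj(W(p,(-.122,-.065,.096)),s),wproj(s['tool_pos']+R[:,2]*.017,s),wproj(s['tool_pos']+R[:,2]*.017+R[:,0]*.011,s))
E
```

```text
[278.22738205 248.39085386] [278.22766056 240.9939911 ] [270.11283182 248.37324026] [277.05172964 277.99434507] [277.01196651 258.82374044]
```

```bash
python3 - <<'E'
from go import *
p=np.load("pose.npy");s=state()
print("corner obs 311.5,258:",wproj(W(p,(-.145,-.095,.076)),s),"left front edge obs (210,259):",wproj(W(p,(-.145,-.04,.076)),s))
for z in (.09,.096,.1,.105): print(z,wproj(W(p,(-.122,-.07,z)),s), 12*325/1)
# circle widths
for z in (.09,.096,.1,.105): print(z,[wproj(W(p,(-.122,-.07+d,z)),s)[0].round(1) for d in (-.012,.012)],[wproj(W(p,(-.122+d,-.07,z)),s)[1].round(1) for d in (-.012,.012)])
print("obs cols 254.5..295, rows 217.5..258.5")
print("handle corner obs col~215.5 row 224:", wproj(W(p,(-.103,-.035,.116)),s))
E
```

```text
corner obs 311.5,258: [313.83607778 265.58230196] left front edge obs (210,259): [235.76071537 265.38820015]
0.09 [278.25276749 244.33761624] 3900.0
0.096 [278.22738205 248.39085386] 3900.0
0.1 [278.20971028 251.2169543 ] 3900.0
0.105 [278.18672693 254.89803564] 3900.0
0.09 [np.float64(297.2), np.float64(259.3)] [np.float64(261.1), np.float64(226.7)]
0.096 [np.float64(297.7), np.float64(258.8)] [np.float64(265.5), np.float64(230.4)]
0.1 [np.float64(298.0), np.float64(258.4)] [np.float64(268.6), np.float64(232.9)]
0.105 [np.float64(298.5), np.float64(257.9)] [np.float64(272.5), np.float64(236.3)]
obs cols 254.5..295, rows 217.5..258.5
handle corner obs col~215.5 row 224: [213.83921174 232.03184499]
```

In the wrist view, both deck and button sit a little farther forward and left than my fit puts them. I'll shift +4 mm in x and +2.5 mm left, then descend and press slowly, watching force.

```bash

python3 -m crank '[{"angular":[0,0,0],"delta_pos":[0.13,-0.08,0],"gripper":0},{"angular":[0,0,0],"delta_pos":[0,0,0.5],"gripper":0},{"angular":[0,0,0],"delta_pos":[0,0,0.4],"gripper":0},{"angular":[0,0,0],"delta_pos":[0,0,0.1],"gripper":0},{"angular":[0,0,0],"delta_pos":[0,0,0],"gripper":0}]'
python3 - <<'E'
from go import *
s=state();print(loc(s['tool_pos']+Rt(s)[:,2]*.017))
cv2.imwrite("pics/m.png",cv2.resize(grab_frame("wrist")[200:330,200:360,::-1],None,fx=4,fy=4,interpolation=cv2.INTER_CUBIC))
E
```

```text
time: 14.4
tool_pos: [0.4417, 0.1181, 0.1202]
tool_rot: [0.0, 0.998, -0.07, -0.001]
contact_force: [-0.4, -0.0, -0.4]
gripper_width: 0.001
[-0.11746003 -0.06740752  0.10316351]
```

View pics/m.png

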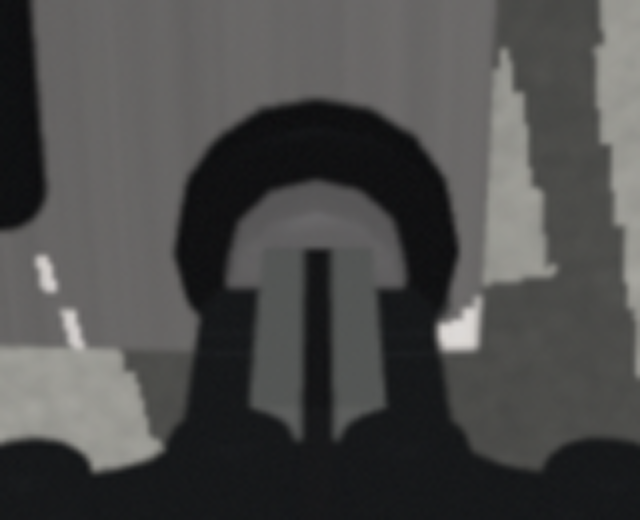

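The fingers are now centred sideways on the button, but their front edge is only about 3 mm past its centre. I'll go 4 mm further forward, then press.

```bash

python3 -m crank '[{"angular":[0,0,0],"delta_pos":[0.13,0,0],"gripper":0},{"angular":[0,0,0],"delta_pos":[0,0,0.1],"gripper":0},{"angular":[0,0,0],"delta_pos":[0,0,0],"gripper":0}]'
python3 -m crank '[{"angular":[0,0,0],"delta_pos":[0,0,0.05],"gripper":0},{"angular":[0,0,0],"delta_pos":[0,0,0.05],"gripper":0},{"angular":[0,0,0],"delta_pos":[0,0,0],"gripper":0}]'
python3 - <<'E'
from go import *
s=state();print(loc(s['tool_pos']+Rt(s)[:,2]*.017))
cv2.imwrite("pics/n.png",cv2.resize(grab_frame("wrist")[200:330,200:360,::-1],None,fx=4,fy=4,interpolation=cv2.INTER_CUBIC))
E
```

```text
time: 14.82
tool_pos: [0.4459, 0.1176, 0.1177]
tool_rot: [0.0, 0.998, -0.07, -0.0]
contact_force: [0.2, 0.2, -0.2]
gripper_width: 0.0
time: 15.2
tool_pos: [0.4457, 0.1177, 0.1146]
tool_rot: [0.0, 0.998, -0.07, -0.0]
contact_force: [1.0, 0.4, 0.3]
gripper_width: 0.002
[-0.11334956 -0.06731902  0.09757894]
```

View pics/n.png

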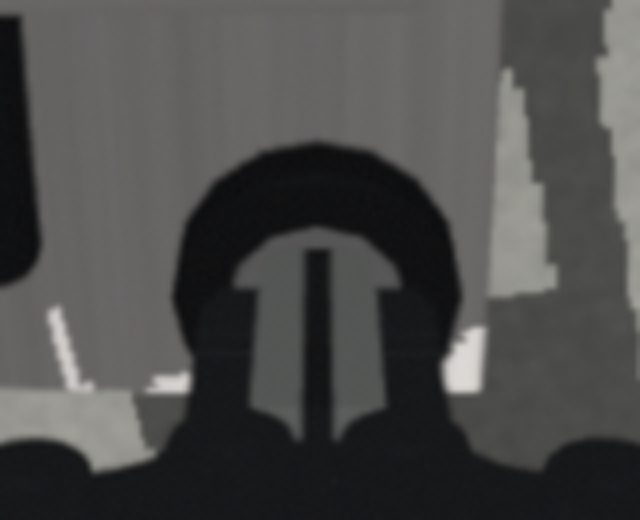

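The pads are well centred on the button: the far rim is about 3 mm ahead and the sides are even. Now pressing.

```bash

python3 -m crank '[{"angular":[0,0,0],"delta_pos":[0,0,0.05],"gripper":0},{"angular":[0,0,0],"delta_pos":[0,0,0],"gripper":0}]'
python3 -m crank '[{"angular":[0,0,0],"delta_pos":[0,0,0.05],"gripper":0},{"angular":[0,0,0],"delta_pos":[0,0,0],"gripper":0}]'
python3 -m crank '[{"angular":[0,0,0],"delta_pos":[0,0,0.05],"gripper":0},{"angular":[0,0,0],"delta_pos":[0,0,0],"gripper":0}]'
python3 -m crank '[{"angular":[0,0,0],"delta_pos":[0,0,0.05],"gripper":0},{"angular":[0,0,0],"delta_pos":[0,0,0],"gripper":0}]'
```

```text
time: 15.5
tool_pos: [0.4461, 0.1177, 0.1136]
tool_rot: [-0.0, 0.998, -0.07, 0.0]
contact_force: [0.7, 0.4, 1.4]
gripper_width: 0.003
time: 15.75
tool_pos: [0.4461, 0.1177, 0.1121]
tool_rot: [-0.0, 0.998, -0.07, 0.0]
contact_force: [-0.5, -0.8, 2.6]
gripper_width: 0.001
time: 16.0
tool_pos: [0.4461, 0.1177, 0.1105]
tool_rot: [-0.0, 0.998, -0.07, 0.0]
contact_force: [-1.0, -0.2, 4.2]
gripper_width: 0.0
time: 16.25
tool_pos: [0.4461, 0.1177, 0.1091]
tool_rot: [-0.0, 0.998, -0.07, 0.0]
contact_force: [-1.6, -0.9, 4.5]
gripper_width: 0.002
```

```bash

python3 -m crank '[{"angular":[0,0,0],"delta_pos":[0,0,0.05],"gripper":0},{"angular":[0,0,0],"delta_pos":[0,0,0],"gripper":0}]'
python3 -m crank '[{"angular":[0,0,0],"delta_pos":[0,0,0.05],"gripper":0},{"angular":[0,0,0],"delta_pos":[0,0,0],"gripper":0}]'
```

```text
time: 16.5
tool_pos: [0.4462, 0.1177, 0.1089]
tool_rot: [0.0, 0.998, -0.07, -0.0]
contact_force: [-4.1, 0.0, 11.5]
gripper_width: 0.001
time: 16.75
tool_pos: [0.4463, 0.1177, 0.1087]
tool_rot: [0.0, 0.998, -0.07, -0.0]
contact_force: [-8.8, -0.9, 20.7]
gripper_width: 0.004
```

The force rose like a spring to about 5 N over ~5 mm of travel, then hit a hard stop at 20 N. Now releasing.

```bash

python3 -m crank '[{"angular":[0,0,0],"delta_pos":[0,0,-0.2],"gripper":0},{"angular":[0,0,0],"delta_pos":[0,0,-0.4],"gripper":0},{"angular":[0,0,0],"delta_pos":[0,0,-1],"gripper":0},{"angular":[0,0,0],"delta_pos":[0,0,-1],"gripper":0},{"angular":[0,0,0],"delta_pos":[0,0,-1],"gripper":0},{"angular":[0,0,0],"delta_pos":[-0.5,0.5,-1],"gripper":0},{"angular":[0,0,0],"delta_pos":[-0.5,0.5,-1],"gripper":0},{"angular":[0,0,0],"delta_pos":[0,0,0],"gripper":0},{"angular":[0,0,0],"delta_pos":[0,0,0],"gripper":0}]'
python3 - <<'E'
from go import *
for n in ["wrist","scene","top"]:
    cv2.imwrite(f"pics/o_{n}.png",grab_frame(n)[:,:,::-1])
a=cv2.imread("pics/o_scene.png")[110:300,190:350];cv2.imwrite("pics/p_scene.png",cv2.resize(a,None,fx=3.1,fy=3.1,interpolation=cv2.INTER_CUBIC))
E
```

```text
time: 17.88
tool_pos: [0.4117, 0.0923, 0.2726]
tool_rot: [-0.0, 0.998, -0.07, -0.001]
contact_force: [-0.3, 0.4, 0.4]
gripper_width: -0.001
```

View pics/o_wrist.png

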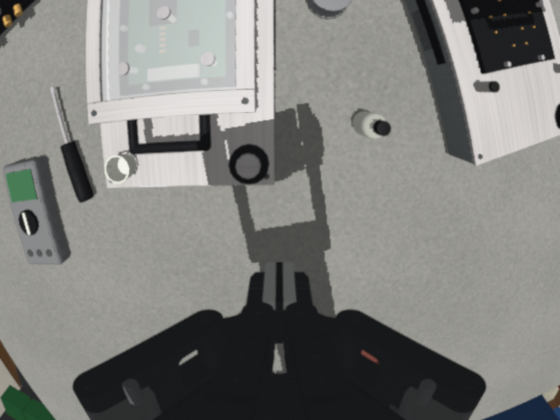

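View pics/p_scene.png

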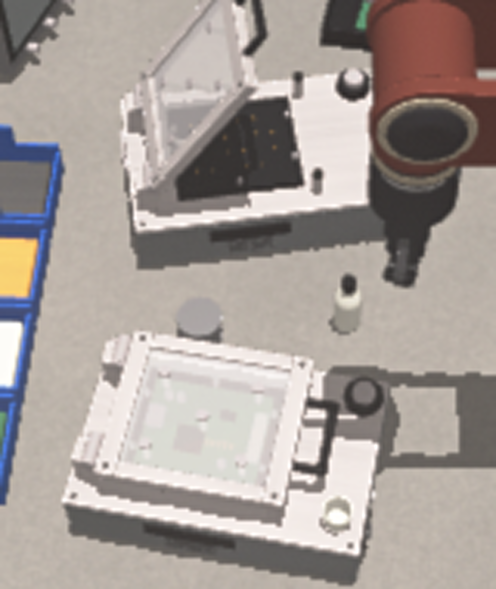

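The loaded fixture's cover lies level and shut and its button is free. The pot, bottle, spool and screwdriver are where they were, and the empty fixture is still open. Handing in.

```bash
python3 -c "
from plant import *
print(job_done())"
```

```text
the job is handed in; nothing more can be done
None
```

I shut the loaded (left-hand) fixture's cover and then pressed and released its start button. The job is handed in at about 18 s, and it reported no verdict.

- **Cover:** I pushed it down along its arc with the shut fingertips, slowing to about 6 mm/s at the end. It stopped hard with the fingertips at 0.123 m, the height given for a shut cover, and I pressed up to about 19 N against the stop.
- **Button:** the force rose like a spring to about 5 N over roughly 5 mm, then met a hard stop, where I pressed to about 21 N and let go.
- **Last pictures:** the cover is level and the board is in its nest. The empty fixture is still open, and the pot, bottle, spool, screwdriver and meter look unmoved. I did not check the board in the tray in the last pictures. The arm is clear of everything, with about zero wrist force.
- **Disagreement:** my pose fit from the fixed cameras put the button several millimetres behind and to the right of where the wrist view showed it. I centred the fingers on it by the wrist view before pressing.

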